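Take the dark reading of a dip probe

TASK

The orange dip probe lies on its two-upright rest with its steel stem sticking up sideways. Roll it over on the rest, one face of its six-sided handle at a time, letting go of it and taking it again, so that the stem can point straight down; then dip the tip into the black cup (never the white one) until it has pushed the cup's sprung red floor down about half way, clear of hitting its stop. Lift it out and leave it lying on its rest with the stem pointing straight down, without dropping it, leaning hard on a cup or disturbing anything else.

Things in the scene. Friction and masses are not known exactly. Their poses are not given: they have to be found in the camera images.
- probe: Orange probe, 160 g. Six-sided handle 162 mm long, 28 mm across flats, along x; origin on its axis at mid-length (balance within 5 mm). Steel stem 12 mm thick along +z from a flat at x = 72 mm. Flats face +-z and every 60 deg about x. Starts along the rest's x, stem to the rest's +y side, 30 deg above level; one face over: 30 deg below level; next: straight down.
- probe_grip (a point): Middle of the probe's handle, on its axis, axes as the probe's. With a flat underneath, the side flats lean 30 deg: a gripper closing across the bar meets two flats when tilted 30 deg to either side about the bar's axis, and rolls the bar 60 deg by swinging from one lean to the other.
- probe_tip (a point): The end of the probe's stem: 72 mm along x and 80 mm along z from the probe's origin. Axes as the probe's.
- rest: Fixed rest: black base 120 x 150 x 8 mm, two aluminium uprights 10 mm thick, 140 mm wide (along y), flat tops 80 mm above the table, at x = -45 and +45 mm; lips 8 mm high at y = +-62 to 70 mm. Origin under its centre, z up. The handle lies across both along x, its axis 94 mm above the table, the stem beyond the +x upright, where it can hang down free.
- dark_cup: Black open round cup standing fixed on the table: 62 mm high, 58 mm outside and 50 mm inside diameter, on a thin steel disc 80 mm across. Origin on its axis at table height, z up. Inside is a red sprung floor whose height differs from time to time: untouched, it lies 28 to 42 mm below the rim (20 to 34 mm above the table). Find it by touch.
- dark_floor (a joint): How far the red floor of the black cup is pushed down, in m: 0 untouched, 0.014 at its stop. A spring resists with 1.5 N at the start of the travel, 2.9 N at 4 mm, 4 N at 7 mm, 6.4 N at the stop, and lifts it again.
- white_cup: White open cup of the same size as the black one, fixed; with a solid floor 40 mm below the rim. Not to be used. Origin on its axis at table height. Around the work area stand fixed machines: on the left a press 290 mm high (y above 0.57, x above 0.56), on the right a sealer up to 220 mm high (y below -0.5), at the far edge a power strip 40 mm high.
- case_tray: Bystander: blue open tray 70 x 60 x 16 mm with steel discs; origin under its centre.
- tweezers: Bystander: steel tweezers about 135 mm long, 8 mm high, lying along x; origin on the table near mid-length.
- film_reel: Bystander: white ring-shaped reel, 96 mm across, 50 mm high; origin under its centre.
- jar: Bystander: grey jar with white cap, 60 mm across, 100 mm high; origin under its centre.
- mortar: Bystander: white bowl 90 mm across, 45 mm high; origin under its centre.
- spatula: Bystander: wide-bladed spatula with a tan handle, 170 mm long, lying along x; origin on the table.
- clear_box: Bystander: clear box with lid and blue clips, about 125 x 156 x 82 mm; origin under its centre.

How it is judged:
By the outcome, as a careful person would: the job done as asked, in the order asked, and still so for the second after the job is handed in, with the robot touching nothing.
It also fails if it takes over 58 s, if anything falls off the work surface, if the arm or the gripper's body presses on something with over 40 N, if the wrist force passes 120 N, or if a joint passes its speed limit or range.

ROBOT

A 6-joint arm with a two-finger parallel gripper is mounted at the origin on the work surface. World frame = base frame: x ahead of the robot, y to its left, z up, the work surface at z = 0. Lengths are in m, angles in rad, forces in N, time in s.
With the tool pointing down it reaches from about 0.275 to 1 m from the base axis. Payload 8.4 kg.
Tool frame: the origin (TCP) lies at the very end of the fingers, on their centre line; the grasp point (between the pads) lies 19 mm behind it; z points along the fingers, y is the line along which they close (so a half turn about z gives the same grasp; the last joint's range is limited). The gripper opens to 85 mm and grips with 20 to 120 N. Pads are 22 mm wide; open, the fingers measure 114 mm over their backs; the gripper's body (76 mm by 85 mm) begins 54 mm behind the grasp point. The pads swing forward as they close: fully open they stand 13 mm farther back than shut.
Start: joints at [-1.208, 0.353, 1.633, -0, 1.155, -0.002], TCP at [0.223, -0.584, 0.231] pointing down, gripper open.
Joint ranges: [-2.63, 2.63], [-0.92, 2.1], [0.06, 2.66], [-1.3, 4.44], [0, 2.69], [-3.02, 3.02]. Speed limits (rad/s): [2.22, 2.22, 2.79, 3.14, 3.14, 3.14].

INTERFACE

Orientations are given as a unit quaternion [x, y, z, w].
In Python, from rig import telemetry, get_image, camera_params, env gives the robot as it stands.
- The arm moves only by the shell command python3 -m jog 'ROWS' [FORCE]. ROWS is JSON, a list of rows, each a list of 7 numbers: the turn, a rotation vector about the tool's x, y, z in rad, then the shift along the tool's x, y, z in m, then the opening, from 0 (shut) to 1 (fully open). A call has 1 to 8 rows; each row is the pose to reach, as a shift and turn from the pose commanded when the call began, along the tool's axes at that moment; what a row does not reach only later rows make up. A row lasts 1/10 s, in which the tool goes at most 50 mm and 8.59 degrees, less where a joint would pass 70% of its speed; a pose out of reach is approached as far as the arm can. A call with a gripper value outside its range is refused whole. The fingers move at their own pace and stop on an object; FORCE is the grip in N (left out, the last holds). Time passes only in rows, so rows that repeat a pose let the fingers close. It gives the time, the measured TCP pose, the force, the opening and the grip force at its end, in the units of the state.
- telemetry.get_state(): the state, without advancing time (a new reading comes with each control period).
- get_image(name): name is "scene" or "top"; returns (picture, depth): 420x560x3 uint8, red, green, blue; 420x560 float32, m along the optical axis (not along the pixel's ray), 0 where there is no reading.
- camera_params(name): a dict with "fx", "fy", "cx", "cy" (pixels), "eye" and "rotation" of the camera in the world. Camera axes: x right, y down, z forward; pixel columns grow to the right and rows downward; lengths in m; the calibration is good to about 2 mm. A picture is of the moment at which its call begins. camera_params takes no time and is no camera call.
- env.job_done(): hands the job in; it is judged then, once.
The state is a dict: "t": time; "joint_positions": joint angles; "qvel": joint speeds; "joint_efforts": joint torques, N m; "eef_pos": TCP position; "orientation": TCP orientation; "contact_force": force on the tool from outside, world axes, zero at the start; "moment": the same for the moment, N m; "opening": finger opening in m; "grip_force": force on a finger pad.
Only numpy, scipy, OpenCV 4.12 (cv2) and the standard library are available. Lean on these libraries where they do the work, as an engineer would, in place of code of your own. Each camera call takes 0.05 s, during which the arm holds its last target. There are 200 camera calls.

## Working session

There is one attempt and no reset: what is moved stays moved. The work goes in short steps, Python scripts to look and compute and a shell command to move; the robot and the scene stay as the last step left them, time stands still between calls to the robot, and variables do not carry over. Pictures are saved under pics/ and viewed, at most 10 in all, crops included, and the job is handed in when it is done.

```bash
ls; mkdir -p pics
cat > h.py <<'E'
import numpy as np,cv2
from rig import telemetry,get_image,camera_params,env
from scipy.spatial.transform import Rotation as R
def snap(n,f):
    im,d=get_image(n); np.save(f'pics/{f}.npy',d); cv2.imwrite(f'pics/{f}.png',im[:,:,::-1]); return im,d
def world(n,d):
    c=camera_params(n); v,u=np.mgrid[:420,:560]
    p=np.stack([(u-c['cx'])/c['fx']*d,(v-c['cy'])/c['fy']*d,d],-1)
    return p@np.array(c['rotation']).T+np.array(c['eye'])
E
python3 - <<'E'
from h import *
for n in('top','scene'):
    im,d=snap(n,n+'0'); c=camera_params(n); print(n,c['eye'],np.round(c['rotation'],3).tolist(),c['fx'],c['cx'],c['cy'])
s=telemetry.get_state(); print(s)
E
```

```text
pics
top [0.4436474  0.03606473 1.00100762] [-0.696, 0.715, -0.048, 0.04] 438.4830656356121 269.6045207131282 205.75088124383691
scene [ 1.16707839 -0.30731903  1.04307623] [0.808, 0.499, -0.157, -0.273] 484.6309199526855 275.5250130848418 200.95918752569887
{'t': 0.1, 'joint_positions': array([-1.20838479e+00,  3.53564866e-01,  1.63405082e+00, -7.25435831e-06,
        1.15516794e+00, -2.37665885e-03]), 'qvel': array([-0.00046731, -0.00198983, -0.00216773, -0.00029032, -0.00096107,
       -0.00088954]), 'joint_efforts': array([-5.17800909e-04, -6.06357765e+01, -3.42821574e+01, -3.54150484e-05,
        4.00528588e-03,  4.62347813e-07]), 'eef_pos': array([ 0.22283571, -0.5834866 ,  0.23064933]), 'orientation': array([ 9.83411819e-01,  1.81385885e-01, -1.09883170e-04, -5.85266328e-04]), 'contact_force': array([ 0.39539704, -0.12699106, -0.32709861]), 'moment': array([ 0.00224369, -0.03073174, -0.01644246]), 'grip_force': 0.0, 'opening': 0.08569130036793733}
```

View pics/top0.png

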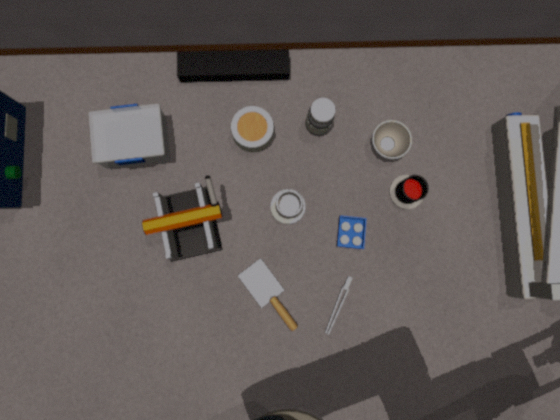

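View pics/scene0.png

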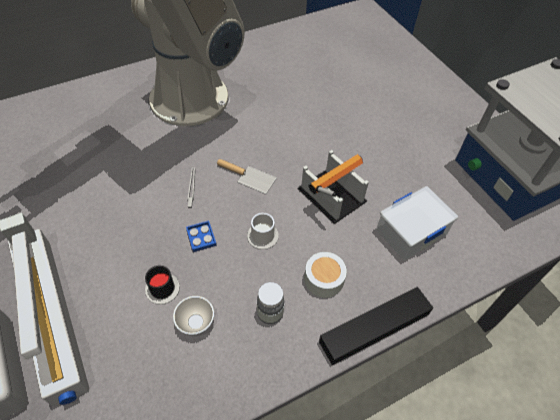

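The top view shows the rest and probe at about (187,222), with the stem at the right end (210,190) pointing to +x. The black cup is at (412,188) and the white cup at (288,206). Camera rotation is a quaternion, so I'll fix the helper and measure.

```bash
sed -i "s/np.array(c\['rotation'\]).T/R.from_quat(c['rotation']).as_matrix().T/" h.py
python3 - <<'E'
from h import *
im=cv2.imread('pics/top0.png')[:,:,::-1].astype(int); W=world('top',np.load('pics/top0.npy'))
def reg(a,b,c,e): return (slice(b,e),slice(a,c))
# table check
print('table',W[330,150],W[260,400])
# orange handle
m=np.zeros((420,560),bool); m[reg(135,195,230,245)]=1
X=W
o=m&(im[...,0]>110)&(im[...,2]<60)&(W[...,2]>.085)
P=W[o]; print('handle n',len(P),P[:,2].max(),np.percentile(P[:,2],[10,50,90]))
top=P[P[:,2]>np.percentile(P[:,2],50)-.004]
(c,sz,a)=cv2.minAreaRect(P[:,:2].astype(np.float32)*1000); print('rect',c,sz,a)
# rest uprights: z 80-ish, grey
u=m&(W[...,2]>.076)&(W[...,2]<.096)&(abs(im[...,0]-im[...,2])<30)
b=m&(W[...,2]>.0)&(W[...,2]<.016)&(im.max(-1)<45)
for n,q in(('upr',u),('base',b)):
    q=cv2.morphologyEx(q.astype(np.uint8),cv2.MORPH_OPEN,np.ones((2,2)))>0
    if q.sum(): print(n,q.sum(),cv2.minAreaRect(W[q][:,:2].astype(np.float32)*1000))
# stem
s=np.zeros_like(m); s[170:212,200:218]=1
s&=(W[...,2]>.1)&~o&(abs(im[...,0]-im[...,2])<30); 
for p in W[s][::6]: print(np.round(p,3))
# cups rim
for n,(a,bb) in dict(dark=(412,188),white=(288,206)).items():
    q=np.zeros_like(m); q[bb-25:bb+25,a-25:a+25]=1
    q&=(W[...,2]>.055)&(W[...,2]<.07)
    p=W[q]; print(n,q.sum(),cv2.minEnclosingCircle(p[:,:2].astype(np.float32)*1000),np.median(p[:,2]))
q=np.zeros_like(m); q[160:215,385:440]=1
r=q&(im[...,0]>150)&(im[...,1]<60); print('red',W[r].mean(0),np.median(W[r][:,2]))
big=cv2.resize(cv2.imread('pics/top0.png')[150:270,130:235],None,fx=5,fy=5,interpolation=cv2.INTER_CUBIC); cv2.imwrite('pics/c1.png',big)
E
```

```text
table [0.29922438 0.29577265 0.00280003] [ 0.43728102 -0.26903333 -0.00052253]
handle n 1132 1.0010076246303172 [0.09785205 0.10649539 0.10926929]
rect (518.571044921875, 153.9106903076172) (265.169189453125, 87.69373321533203) 75.8522720336914
upr 342 ((523.65185546875, 150.70965576171875), (254.5776824951172, 115.61520385742188), 79.51586151123047)
base 416 ((528.531982421875, 145.79449462890625), (249.0175018310547, 122.3697509765625), 78.44520568847656)
[0.618 0.151 0.136]
[0.615 0.147 0.137]
[0.614 0.145 0.135]
[0.612 0.146 0.134]
[0.61  0.146 0.133]
[0.608 0.146 0.132]
[0.606 0.146 0.134]
[0.604 0.146 0.132]
[0.602 0.146 0.131]
[0.6   0.146 0.13 ]
[0.599 0.146 0.127]
[0.597 0.146 0.128]
[0.595 0.147 0.126]
[0.593 0.147 0.125]
[0.591 0.147 0.126]
[0.589 0.149 0.123]
[0.588 0.15  0.12 ]
[0.586 0.147 0.121]
[0.584 0.148 0.118]
[0.582 0.148 0.116]
[0.58  0.148 0.117]
[0.578 0.146 0.115]
[0.575 0.146 0.12 ]
[0.574 0.147 0.113]
[0.573 0.147 0.11 ]
[0.57  0.145 0.112]
[0.569 0.145 0.107]
[0.444 0.036 1.001]
[0.567 0.135 0.105]
[0.564 0.139 0.109]
[0.562 0.141 0.109]
[0.56  0.141 0.11 ]
dark 180 ((593.9850463867188, -292.8614501953125), 29.251510620117188) 0.06107752013243134
white 157 ((567.7267456054688, -17.1439151763916), 28.74653434753418) 0.06152852496783168
red [ 0.59509703 -0.29695416  0.03336994] 0.028318417065065216
```

View pics/c1.png

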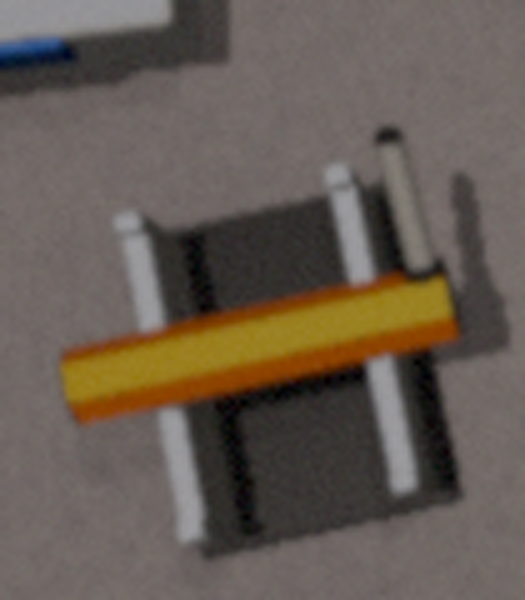

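The crop shows the handle's top flat running from crop (65,380) to (455,300), with the stem at the right end pointing up. I'll refit without the zero-depth pixels.

Run:
```python
from h import *
im=cv2.imread('pics/top0.png')[:,:,::-1].astype(int); W=world('top',np.load('pics/top0.npy'))
m=np.zeros((420,560),bool); m[195:245,135:230]=1
t=m&(im[...,0]>110)&(im[...,2]<70)&(W[...,2]>.1)&(W[...,2]<.118)
P=W[t]; z=np.median(P[:,2]); P=P[abs(P[:,2]-.108)<.004]
print(len(P),z, cv2.minAreaRect(P[:,:2].astype(np.float32)*1000))
l=cv2.fitLine(P[:,:2].astype(np.float32),cv2.DIST_HUBER,0,.01,.01).ravel(); print(l,np.degrees(np.arctan2(l[1],l[0])))
m[150:]=1
u=m&(W[...,2]>.074)&(W[...,2]<.094)&(abs(im[...,0]-im[...,2])<30)&(im[...,0]>90)
u[:,:150]=0;u[:,216:]=0;u[270:]=0
n,L,st,ce=cv2.connectedComponentsWithStats(u.astype(np.uint8),connectivity=8)
print('uprights',cv2.minAreaRect(W[u][:,:2].astype(np.float32)*1000),u.sum())
for i in range(1,n):
    if st[i,4]>20: p=W[L==i]; print(i,st[i],p.mean(0).round(4),cv2.minAreaRect(p[:,:2].astype(np.float32)*1000))
# ray-plane points from crop pixels: upright ends at z=.088, base corners z=.008
c=camera_params('top'); Rm=R.from_quat(c['rotation']).as_matrix()
def rp(x,y,z):
    u,v=130+x/5,150+y/5; r=Rm@np.array([(u-c['cx'])/c['fx'],(v-c['cy'])/c['fy'],1]); e=np.array(c['eye']); return (e+r*(z-e[2])/r[2])[:2].round(4)
print('lips',[rp(*q,.086) for q in((128,222),(338,174),(190,535),(403,487))])
print('flat ends',[rp(*q,.108) for q in((62,364),(70,404),(447,278),(454,318))])
```

```text
771 0.10712906454077853 ((536.1495971679688, 207.71966552734375), (23.55541229248047, 160.9400177001953), 11.43075180053711)
[ 0.19154412 -0.981484    0.5357293   0.20805357] -78.957085
uprights ((579.8284912109375, 217.13421630859375), (233.10853576660156, 100.50274658203125), 11.560802459716797) 608
1 [150 150  15   7  87] [0.6805 0.2642 0.0807] ((680.1214599609375, 263.5287170410156), (30.04114532470703, 12.373358726501465), 89.74807739257812)
2 [195 183  10  24 118] [0.5882 0.1727 0.0811] ((587.5433349609375, 172.62203979492188), (49.50614929199219, 10.17119026184082), 11.587298393249512)
3 [153 192  10  24 126] [0.5703 0.2605 0.0813] ((568.5114135742188, 260.5646667480469), (50.85382843017578, 10.618102073669434), 12.350175857543945)
4 [204 221  10  28 137] [0.5017 0.155  0.0809] ((502.225341796875, 155.281494140625), (56.25845718383789, 10.087449073791504), 11.567180633544922)
5 [162 231   9  27 140] [0.4837 0.2429 0.0807] ((484.1803894042969, 243.3411865234375), (56.152225494384766, 10.566060066223145), 11.05845832824707)
lips [array([0.5889, 0.2641]), array([0.6071, 0.1757]), array([0.4572, 0.2379]), array([0.4746, 0.1497])]
flat ends [array([0.5276, 0.2852]), array([0.5112, 0.2818]), array([0.5588, 0.1281]), array([0.5422, 0.1254])]
```

```bash
cat >> h.py <<'E'
YAW=np.radians(11.25); C=np.array([np.cos(YAW),np.sin(YAW),0]); B=np.array([np.sin(YAW),-np.cos(YAW),0]); Z=np.array([0,0,1.])
def pose(g,lean,back=.019):
    "grasp point g on bar axis, lean deg about tool x -> TCP pos, R"
    M=np.stack([-B,C,-Z],1)@R.from_euler('x',lean,degrees=True).as_matrix()
    return np.array(g)+back*M[:,2],M
def to(p,M):
    s=telemetry.get_state(); M0=R.from_quat(s['orientation']).as_matrix()
    print('t',round(s['t'],2),'pos',s['eef_pos'].round(4),'F',np.round(s['contact_force'],1),'op',round(s['opening'],4),'grip',round(s['grip_force'],1))
    print('row',(R.from_matrix(M0.T@M).as_rotvec()).round(3),(M0.T@(p-s['eef_pos'])).round(4))
G=np.array([.5355,.2065,.094])
E
python3 - <<'E'
from h import *
to(*pose(G+[0,0,.1]-.06*C,-30)); print(pose(G,-30))
E
```

```text
t 0.1 pos [ 0.2228 -0.5835  0.2306] F [ 0.4 -0.1 -0.3] op 0.0857 grip 0.0
row [-0.435  0.366 -1.368] [ 0.5241 -0.6349  0.0539]
(array([0.54481746, 0.20835336, 0.07754552]), array([[-0.19509032,  0.84938497,  0.49039264],
       [ 0.98078528,  0.16895317,  0.09754516],
       [ 0.        ,  0.5       , -0.8660254 ]]))
```

```bash
python3 -m jog '[[-0.03,0.03,-0.1,0.03,-0.037,0,0.7],[-0.06,0.05,-0.2,0.06,-0.074,0,0.7],[-0.1,0.08,-0.3,0.09,-0.11,0,0.7],[-0.12,0.1,-0.4,0.12,-0.147,0,0.7],[-0.15,0.13,-0.5,0.15,-0.184,0,0.7],[-0.18,0.16,-0.6,0.18,-0.22,0,0.7],[-0.21,0.18,-0.7,0.21,-0.257,0,0.7],[-0.24,0.21,-0.8,0.24,-0.294,0,0.7]]' 60
python3 -c "
from h import *
to(*pose(G+[0,0,.1]-.06*C,-30))"
```

```text
t: 0.9
eef_pos: [0.3422, -0.2217, 0.2312]
orientation: [0.822, 0.548, 0.122, 0.096]
contact_force: [1.0, 0.5, 0.4]
opening: 0.0598
grip_force: 0.0
t 0.9 pos [ 0.3422 -0.2217  0.2312] F [1.  0.5 0.4] op 0.0598 grip 0.0
row [-0.192  0.146 -0.567] [ 0.4347 -0.0494  0.0844]
```

```bash
python3 -m jog '[[-0.03,0.02,-0.08,0.05,-0.006,0.01,0.7],[-0.05,0.04,-0.16,0.1,-0.012,0.02,0.7],[-0.08,0.06,-0.24,0.15,-0.018,0.03,0.7],[-0.1,0.08,-0.32,0.2,-0.024,0.04,0.7],[-0.13,0.1,-0.4,0.25,-0.03,0.05,0.7],[-0.16,0.12,-0.48,0.3,-0.036,0.06,0.7],[-0.19,0.146,-0.567,0.35,-0.04,0.07,0.7],[-0.192,0.146,-0.567,0.39,-0.045,0.076,0.7]]' && python3 -m jog '[[0,0,0,0,0,0,0.7],[0,0,0,0,0,0,0.7]]'
python3 -c "
from h import *
to(*pose(G+[0,0,.1]-.06*C,-30))"
```

```text
t: 1.7
eef_pos: [0.4666, 0.1385, 0.1833]
orientation: [0.613, 0.747, 0.199, 0.163]
contact_force: [0.1, -0.4, 0.3]
opening: 0.0597
grip_force: 0.0
t: 1.9
eef_pos: [0.4664, 0.1363, 0.1834]
orientation: [0.614, 0.747, 0.198, 0.162]
contact_force: [-0.0, -0.1, 0.1]
opening: 0.0593
grip_force: 0.0
t 1.9 pos [0.4664 0.1363 0.1834] F [-0.  -0.1  0.1] op 0.0593 grip 0.0
row [-0.006  0.001 -0.001] [0.0554 0.0239 0.0204]
```

```bash
python3 -m jog '[[-0.006,0,0,0.028,0.012,0.01,0.6],[-0.006,0,0,0.055,0.024,0.02,0.6],[-0.006,0,0,0.055,0.024,0.02,0.6],[-0.006,0,0,0.055,0.024,0.02,0.6]]' 
python3 -c "
from h import *
to(*pose(G,-30))
im,d=snap('scene','s1'); 
cv2.imwrite('pics/s1c.png',cv2.resize(im[60:240,260:460,::-1],None,fx=3,fy=3))"
```

```text
t: 2.3
eef_pos: [0.4862, 0.1943, 0.1783]
orientation: [0.614, 0.745, 0.2, 0.165]
contact_force: [0.5, -0.6, 0.4]
opening: 0.0515
grip_force: 0.0
t 2.3 pos [0.4862 0.1943 0.1783] F [ 0.5 -0.6  0.4] op 0.0515 grip 0.0
row [ 0.     0.002 -0.003] [0.0026 0.0017 0.1173]
```

View pics/s1c.png

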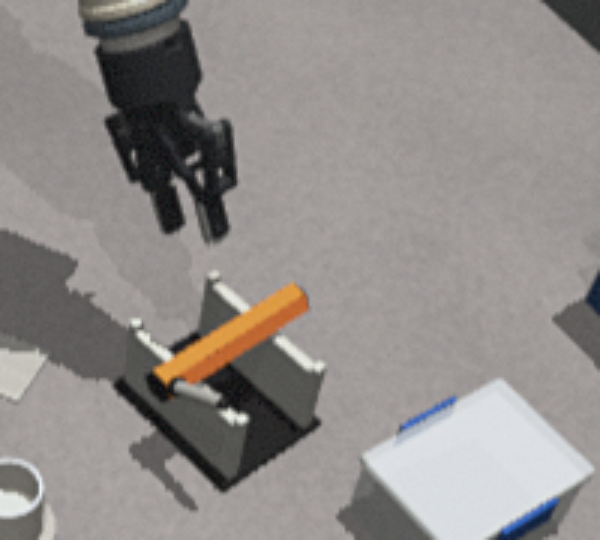

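The crop shows the gripper at (190,190) leaning over the bar's middle at (235,335), aimed between the uprights. I'll advance.

```bash
python3 -m jog '[[0,0,0,0.003,0.002,0.03,0.6],[0,0,0,0.003,0.002,0.06,0.6],[0,0,0,0.003,0.002,0.085,0.6],[0,0,0,0.003,0.002,0.105,0.6],[0,0,0,0.003,0.002,0.117,0.6],[0,0,0,0.003,0.002,0.117,0.6]]' && python3 -m jog '[[0,0,0,0,0,0,0.5],[0,0,0,0,0,0,0.42],[0,0,0,0,0,0,0.38],[0,0,0,0,0,0,0.34],[0,0,0,0,0,0,0.3],[0,0,0,0,0,0,0.2],[0,0,0,0,0,0,0.2],[0,0,0,0,0,0,0.2]]' 30
python3 -c "
from h import *
to(*pose(G,-30))
im,d=snap('scene','s2'); 
cv2.imwrite('pics/s2c.png',cv2.resize(im[80:240,260:420,::-1],None,fx=3,fy=3))"
```

```text
t: 2.95
eef_pos: [0.5451, 0.2079, 0.0771]
orientation: [0.615, 0.745, 0.199, 0.165]
contact_force: [0.1, 0.4, 0.5]
opening: 0.0513
grip_force: 0.0
t: 3.75
eef_pos: [0.5455, 0.2101, 0.079]
orientation: [0.614, 0.745, 0.201, 0.165]
contact_force: [-4.5, -1.7, 6.7]
opening: 0.0277
grip_force: 34.3
t 3.75 pos [0.5455 0.2101 0.079 ] F [-4.5 -1.7  6.7] op 0.0277 grip 34.3
row [ 0.002  0.002 -0.004] [-0.0016 -0.0016  0.0007]
```

View pics/s2c.png

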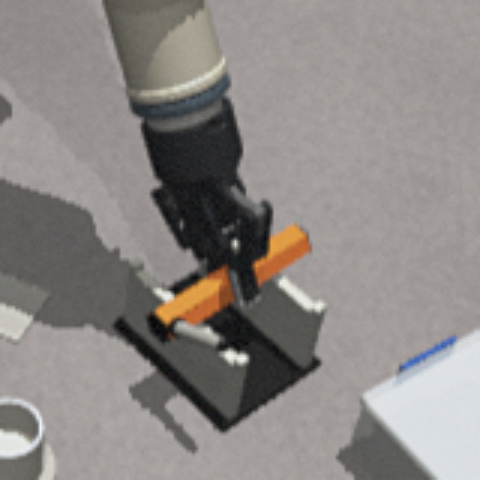

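Grasp is good: opening is 27.7 mm, on the flats. Next I'll lift 10 mm, swing +60° about the bar axis and check before lowering.

```bash
python3 -m jog '[[0,0,0,0,0,0,0.2],[0,0,0,0,0,0,0.2],[0,0,0,0,0.001,-0.002,0.2],[0,0,0,0,0.0025,-0.0043,0.2],[0,0,0,0,0.004,-0.007,0.2],[0,0,0,0,0.005,-0.009,0.2],[0,0,0,0,0.005,-0.009,0.2]]' 80
python3 -m jog '[[0.075,0,0,0,-0.0014,-0.0001,0.2],[0.15,0,0,0,-0.0028,-0.0002,0.2],[0.225,0,0,0,-0.0042,-0.0005,0.2],[0.3,0,0,0,-0.0056,-0.0009,0.2],[0.375,0,0,0,-0.007,-0.0013,0.2],[0.45,0,0,0,-0.0083,-0.0019,0.2],[0.524,0,0,0,-0.0095,-0.0025,0.2]]'
python3 -m jog '[[0.075,0,0,0,-0.0014,-0.0001,0.2],[0.15,0,0,0,-0.0028,-0.0002,0.2],[0.225,0,0,0,-0.0042,-0.0005,0.2],[0.3,0,0,0,-0.0056,-0.0009,0.2],[0.375,0,0,0,-0.007,-0.0013,0.2],[0.45,0,0,0,-0.0083,-0.0019,0.2],[0.524,0,0,0,-0.0095,-0.0025,0.2],[0.524,0,0,0,-0.0095,-0.0025,0.2]]'
python3 -c "
from h import *
to(*pose(G,30))
im,d=snap('scene','s3'); 
cv2.imwrite('pics/s3c.png',cv2.resize(im[80:240,260:420,::-1],None,fx=3,fy=3))"
```

```text
t: 4.5
eef_pos: [0.5453, 0.2102, 0.089]
orientation: [0.614, 0.745, 0.201, 0.165]
contact_force: [0.4, 0.9, -1.9]
opening: 0.0269
grip_force: 78.7
t: 5.2
eef_pos: [0.5363, 0.2083, 0.0864]
orientation: [0.636, 0.772, -0.0, -0.001]
contact_force: [0.0, 0.5, -2.6]
opening: 0.0268
grip_force: 78.8
t: 6.0
eef_pos: [0.5272, 0.2062, 0.087]
orientation: [0.614, 0.745, -0.2, -0.165]
contact_force: [-0.7, 1.0, -1.1]
opening: 0.0264
grip_force: 79.0
t 6.0 pos [0.5272 0.2062 0.087 ] F [-0.7  1.  -1.1] op 0.0264 grip 79.0
row [-0.001 -0.002 -0.004] [-0.0013  0.0036  0.0088]
```

View pics/s3c.png

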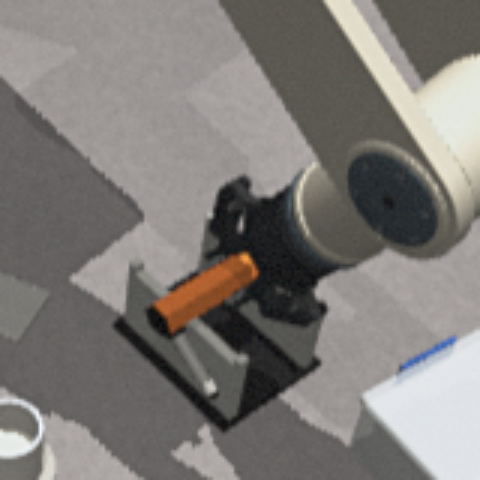

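The stem now points 30° below level on the far side. I'll lower about 8 mm while watching the force.

```bash
python3 -m jog '[[0,0,0,0,0.001,0.0017,0.2],[0,0,0,0,0.002,0.0035,0.2],[0,0,0,0,0.003,0.0052,0.2],[0,0,0,0,0.0035,0.006,0.2],[0,0,0,0,0.0035,0.006,0.2],[0,0,0,0,0.0035,0.006,0.2]]'
python3 -m jog '[[0,0,0,0,0.0003,0.0004,0.2],[0,0,0,0,0.0005,0.0009,0.2],[0,0,0,0,0.0005,0.0009,0.2]]'
```

```text
t: 6.65
eef_pos: [0.5267, 0.2065, 0.0818]
orientation: [0.614, 0.746, -0.199, -0.164]
contact_force: [0.1, 0.3, -1.6]
opening: 0.0269
grip_force: 79.0
t: 6.95
eef_pos: [0.5267, 0.2065, 0.0805]
orientation: [0.614, 0.746, -0.199, -0.165]
contact_force: [0.2, 0.3, -2.1]
opening: 0.0266
grip_force: 79.0
```

```bash
python3 -m jog '[[0,0,0,0,0.0003,0.0004,0.2],[0,0,0,0,0.0005,0.0009,0.2],[0,0,0,0,0.0005,0.0009,0.2]]'
python3 -m jog '[[0,0,0,0,0.0003,0.0004,0.2],[0,0,0,0,0.0003,0.0005,0.2],[0,0,0,0,0.0003,0.0005,0.2]]'
```

```text
t: 7.25
eef_pos: [0.5266, 0.2065, 0.0795]
orientation: [0.614, 0.746, -0.199, -0.165]
contact_force: [-0.3, 0.1, -1.8]
opening: 0.0263
grip_force: 79.0
t: 7.55
eef_pos: [0.5268, 0.2065, 0.0792]
orientation: [0.614, 0.746, -0.199, -0.165]
contact_force: [-0.4, 0.3, 0.9]
opening: 0.0269
grip_force: 79.3
```

Touched down. I'll press 0.5 mm more, release, back off along the tool, then look from the top.

```bash
python3 -m jog '[[0,0,0,0,0.0003,0.0004,0.2],[0,0,0,0,0.0003,0.0004,0.2],[0,0,0,0,0.0003,0.0004,0.35],[0,0,0,0,0.0003,0.0004,0.4],[0,0,0,0,0.0003,0.0004,0.5],[0,0,0,0,0.0003,0.0004,0.6],[0,0,0,0,0.0003,0.0004,0.6],[0,0,0,0,0.0003,0.0004,0.6]]' 30
python3 -m jog '[[0,0,0,0,0,-0.01,0.6],[0,0,0,0,0,-0.03,0.6],[0,0,0,0,0,-0.06,0.6],[0,0,0,0,0,-0.09,0.6],[0,0,0,0,0,-0.12,0.6],[0,0,0,0,0,-0.12,0.6]]'
python3 -c "
from h import *
to(*pose(G+[0,0,.1]-.06*C,-30))
im,d=snap('scene','s4'); W=world('scene',d)
o=(im[...,0]>90)&(im[...,2]<70)&(W[...,2]>.07)&(W[...,2]<.12)&(abs(W[...,0]-.53)<.1)&(abs(W[...,1]-.2)<.12)
print(o.sum(),np.percentile(W[o],[2,50,98],axis=0).round(3))
P=W[o];q=(P-G)@np.stack([B,C,Z],1); print(np.percentile(q,[2,50,98],axis=0).round(4))
cv2.imwrite('pics/s4c.png',cv2.resize(im[80:240,260:420,::-1],None,fx=3,fy=3))"
```

```text
t: 8.35
eef_pos: [0.5268, 0.2065, 0.0785]
orientation: [0.614, 0.746, -0.199, -0.165]
contact_force: [-0.2, 0.1, 0.6]
opening: 0.0513
grip_force: 0.0
t: 8.95
eef_pos: [0.5891, 0.2187, 0.1867]
orientation: [0.615, 0.746, -0.196, -0.163]
contact_force: [-0.3, 0.8, 0.3]
opening: 0.0513
grip_force: 0.0
t 8.95 pos [0.5891 0.2187 0.1867] F [-0.3  0.8  0.3] op 0.0513 grip 0.0
row [-1.039 -0.002 -0.004] [-0.002  -0.0872  0.0599]
468 [[0.521 0.131 0.095]
 [0.544 0.194 0.106]
 [0.562 0.283 0.113]]
[[-0.0765 -0.0079  0.0006]
 [ 0.0147  0.0082  0.0123]
 [ 0.0781  0.0148  0.0193]]
```

View pics/s4c.png

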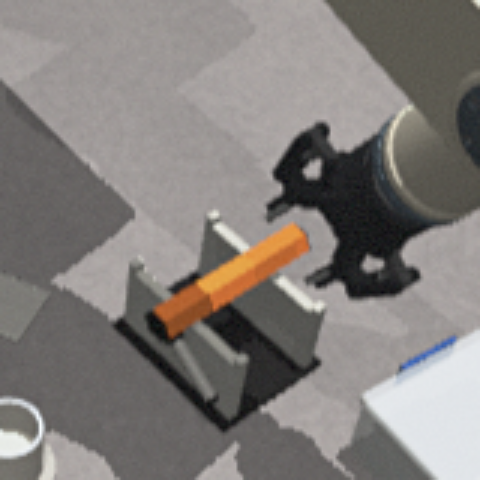

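The probe lies steady with the stem 30° below level. Now I'll swing back to the first lean and take it again.

```bash
sed -i 's/^G=.*/G=np.array([.536,.2083,.0948])/' h.py
python3 -m jog '[[-0.14,0,0,0,-0.015,0,0.6],[-0.28,0,0,0,-0.03,0.004,0.6],[-0.42,0,0,0,-0.045,0.01,0.6],[-0.56,0,0,0,-0.06,0.02,0.6],[-0.7,0,0,0,-0.07,0.03,0.6],[-0.84,0,0,0,-0.08,0.045,0.6],[-0.98,0,0,0,-0.087,0.06,0.6],[-1.04,0,0,0,-0.087,0.06,0.6]]'
python3 -m jog '[[0,0,0,0,0,0,0.6]]'
python3 -c "
from h import *
to(*pose(G,-30))"
```

```text
t: 9.8
eef_pos: [0.4757, 0.1958, 0.1707]
orientation: [0.614, 0.747, 0.197, 0.161]
contact_force: [1.3, -1.1, -1.3]
opening: 0.0513
grip_force: 0.0
t: 9.9
eef_pos: [0.4786, 0.1965, 0.172]
orientation: [0.614, 0.747, 0.196, 0.162]
contact_force: [0.2, 0.6, -0.3]
opening: 0.0511
grip_force: 0.0
t 9.9 pos [0.4786 0.1965 0.172 ] F [ 0.2  0.6 -0.3] op 0.0511 grip 0.0
row [-0.01   0.002 -0.002] [0.0006 0.0133 0.115 ]
```

```bash
python3 -m jog '[[-0.01,0,0,0,0.013,0,0.6],[-0.01,0,0,0,0.0133,0.03,0.6],[-0.01,0,0,0,0.0133,0.06,0.6],[-0.01,0,0,0,0.0133,0.085,0.6],[-0.01,0,0,0,0.0133,0.105,0.6],[-0.01,0,0,0,0.0133,0.115,0.6],[-0.01,0,0,0,0.0133,0.115,0.6],[-0.01,0,0,0,0.0133,0.115,0.6]]' && python3 -m jog '[[0,0,0,0,0,0,0.5],[0,0,0,0,0,0,0.42],[0,0,0,0,0,0,0.38],[0,0,0,0,0,0,0.34],[0,0,0,0,0,0,0.3],[0,0,0,0,0,0,0.2],[0,0,0,0,0,0,0.2],[0,0,0,0,0,0,0.2]]' 30
python3 -c "
from h import *
to(*pose(G,-30))"
```

```text
t: 10.7
eef_pos: [0.5513, 0.2108, 0.081]
orientation: [0.614, 0.745, 0.201, 0.166]
contact_force: [-0.0, 0.2, 0.1]
opening: 0.0509
grip_force: 0.0
t: 11.5
eef_pos: [0.5493, 0.2109, 0.081]
orientation: [0.614, 0.745, 0.202, 0.166]
contact_force: [-3.8, -1.6, 5.0]
opening: 0.0283
grip_force: 29.0
t 11.5 pos [0.5493 0.2109 0.081 ] F [-3.8 -1.6  5. ] op 0.0283 grip 29.0
row [ 0.004  0.001 -0.004] [ 0.     -0.0049  0.0003]
```

```bash
python3 -m jog '[[0,0,0,0,0,0,0.2],[0,0,0,0,0,0,0.2],[0,0,0,0,0.001,-0.002,0.2],[0,0,0,0,0.0025,-0.0043,0.2],[0,0,0,0,0.004,-0.007,0.2],[0,0,0,0,0.005,-0.009,0.2],[0,0,0,0,0.005,-0.009,0.2]]' 110
python3 -m jog '[[0.075,0,0,0,-0.0014,-0.0001,0.2],[0.15,0,0,0,-0.0028,-0.0002,0.2],[0.225,0,0,0,-0.0042,-0.0005,0.2],[0.3,0,0,0,-0.0056,-0.0009,0.2],[0.375,0,0,0,-0.007,-0.0013,0.2],[0.45,0,0,0,-0.0083,-0.0019,0.2],[0.524,0,0,0,-0.0095,-0.0025,0.2]]'
python3 -m jog '[[0.075,0,0,0,-0.0014,-0.0001,0.2],[0.15,0,0,0,-0.0028,-0.0002,0.2],[0.225,0,0,0,-0.0042,-0.0005,0.2],[0.3,0,0,0,-0.0056,-0.0009,0.2],[0.375,0,0,0,-0.007,-0.0013,0.2],[0.45,0,0,0,-0.0083,-0.0019,0.2],[0.524,0,0,0,-0.0095,-0.0025,0.2],[0.524,0,0,0,-0.0095,-0.0025,0.2]]'
python3 -c "
from h import *
to(*pose(G,30))
im,d=snap('scene','s5'); 
cv2.imwrite('pics/s5c.png',cv2.resize(im[80:240,260:420,::-1],None,fx=3,fy=3))"
```

```text
t: 12.2
eef_pos: [0.5492, 0.2109, 0.0912]
orientation: [0.614, 0.745, 0.201, 0.166]
contact_force: [0.6, -0.2, -1.4]
opening: 0.026
grip_force: 108.1
t: 12.9
eef_pos: [0.5401, 0.2089, 0.0885]
orientation: [0.636, 0.772, 0.0, 0.0]
contact_force: [0.6, 0.2, -1.7]
opening: 0.026
grip_force: 108.4
t: 13.7
eef_pos: [0.5311, 0.2069, 0.0891]
orientation: [0.615, 0.745, -0.2, -0.164]
contact_force: [1.4, 0.2, -2.1]
opening: 0.0262
grip_force: 108.5
t 13.7 pos [0.5311 0.2069 0.0891] F [ 1.4  0.2 -2.1] op 0.0262 grip 108.5
row [ 0.001 -0.002 -0.004] [0.0004 0.0015 0.0115]
```

View pics/s5c.png

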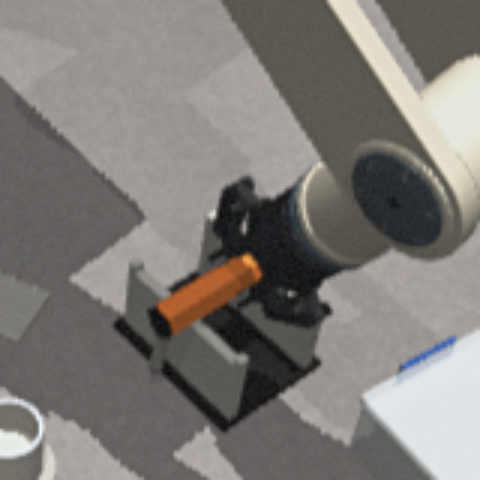

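The stem now points straight down. I'll touch down on the rest, which seats the face and gives a reference height (tip 14 mm above the table).

```bash
python3 -m jog '[[0,0,0,0,0.001,0.0017,0.2],[0,0,0,0,0.002,0.0035,0.2],[0,0,0,0,0.003,0.0052,0.2],[0,0,0,0,0.004,0.007,0.2],[0,0,0,0,0.004,0.007,0.2],[0,0,0,0,0.004,0.007,0.2]]'
python3 -m jog '[[0,0,0,0,0.0003,0.0004,0.2],[0,0,0,0,0.0005,0.0009,0.2],[0,0,0,0,0.0005,0.0009,0.2]]'
python3 -m jog '[[0,0,0,0,0.0003,0.0004,0.2],[0,0,0,0,0.0005,0.0009,0.2],[0,0,0,0,0.0005,0.0009,0.2]]'
```

```text
t: 14.35
eef_pos: [0.5305, 0.2072, 0.0827]
orientation: [0.614, 0.746, -0.198, -0.164]
contact_force: [0.0, 0.7, -1.6]
opening: 0.0263
grip_force: 108.5
t: 14.65
eef_pos: [0.5305, 0.2072, 0.0816]
orientation: [0.614, 0.746, -0.198, -0.164]
contact_force: [-0.1, -0.5, -0.7]
opening: 0.026
grip_force: 108.5
t: 14.95
eef_pos: [0.5305, 0.2072, 0.0812]
orientation: [0.614, 0.746, -0.199, -0.164]
contact_force: [0.3, -1.2, 5.5]
opening: 0.0259
grip_force: 108.7
```

```bash
python3 -m jog '[[0,0,0,0,-0.002,-0.0035,0.2],[0,0,0,0,-0.007,-0.012,0.2],[0,0,0,0,-0.015,-0.026,0.2],[0,0,0,0,-0.025,-0.0433,0.2],[0,0,0,0,-0.035,-0.06,0.2],[0,0,0,0,-0.045,-0.078,0.2],[0,0,0,0,-0.05,-0.0866,0.2],[0,0,0,0,-0.05,-0.0866,0.2]]'
python3 -c "
from h import *
M=pose(G,30)[1]; to(np.array([.5724,-.2223,.18]),M)"
```

```text
t: 15.75
eef_pos: [0.5311, 0.2074, 0.1826]
orientation: [0.615, 0.746, -0.197, -0.163]
contact_force: [1.3, 0.2, -2.6]
opening: 0.0263
grip_force: 108.4
t 15.75 pos [0.5311 0.2074 0.1826] F [ 1.3  0.2 -2.6] op 0.0263 grip 108.4
row [ 0.006 -0.003 -0.003] [-0.4297 -0.0351  0.0224]
```

```bash
python3 -m jog '[[0,0,0,-0.012,-0.001,0,0.2],[0,0,0,-0.036,-0.003,0.002,0.2],[0,0,0,-0.066,-0.005,0.004,0.2],[0,0,0,-0.096,-0.008,0.005,0.2],[0,0,0,-0.126,-0.01,0.006,0.2],[0,0,0,-0.156,-0.013,0.008,0.2],[0,0,0,-0.186,-0.015,0.009,0.2],[0,0,0,-0.216,-0.018,0.011,0.2]]'
python3 -m jog '[[0,0,0,-0.03,-0.003,0.002,0.2],[0,0,0,-0.06,-0.005,0.003,0.2],[0,0,0,-0.09,-0.008,0.005,0.2],[0,0,0,-0.12,-0.01,0.006,0.2],[0,0,0,-0.15,-0.012,0.008,0.2],[0,0,0,-0.18,-0.014,0.009,0.2],[0,0,0,-0.202,-0.016,0.01,0.2],[0,0,0,-0.212,-0.017,0.011,0.2]]'
python3 -m jog '[[0,0,0,0,0,0,0.2],[0,0,0,0,0,0,0.2]]'
python3 -c "
from h import *
M=pose(G,30)[1]; to(np.array([.5724,-.2223,.18]),M)
im,d=snap('scene','s6');W=world('scene',d)
o=(im[...,0]>90)&(im[...,2]<70)&(im[...,0]>im[...,1]*1.5)&(im[...,1]>35)&(W[...,2]>.15)&(W[...,2]<.24)&(abs(W[...,0]-.57)<.1)&(abs(W[...,1]+.22)<.12)
P=W[o];q=(P-telemetry.get_state()['eef_pos'])@np.stack([B,C,Z],1); print(o.sum(),np.percentile(q,[1,50,99],axis=0).round(4))
im2,d2=snap('top','t6')
cv2.imwrite('pics/s6c.png',np.hstack([cv2.resize(im[200:340,90:230,::-1],(400,400)),cv2.resize(im2[130:240,330:440,::-1],(400,400))]))"
```

```text
t: 16.55
eef_pos: [0.5501, -0.0111, 0.1788]
orientation: [0.614, 0.746, -0.199, -0.165]
contact_force: [1.1, 0.3, -1.0]
opening: 0.0262
grip_force: 108.4
t: 17.35
eef_pos: [0.5708, -0.2231, 0.1778]
orientation: [0.615, 0.745, -0.199, -0.165]
contact_force: [0.5, -0.7, -2.4]
opening: 0.0263
grip_force: 108.4
t: 17.55
eef_pos: [0.5712, -0.2201, 0.1783]
orientation: [0.614, 0.746, -0.198, -0.164]
contact_force: [0.6, 0.4, -2.3]
opening: 0.0263
grip_force: 108.4
t 17.55 pos [ 0.5712 -0.2201  0.1783] F [ 0.6  0.4 -2.3] op 0.0263 grip 108.4
row [ 0.002 -0.003 -0.003] [-0.0024 -0.0002 -0.0018]
265 [[ 0.0172  0.0006 -0.0027]
 [ 0.0403  0.0179  0.0216]
 [ 0.0808  0.0227  0.0305]]
```

View pics/s6c.png

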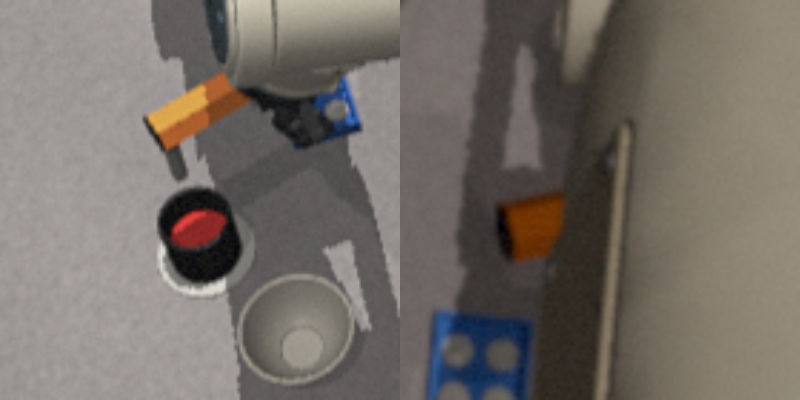

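The left crop shows the stem at (178,160), hovering above the black cup at (200,230). I'll measure the stem and cup centre from the depth.

Run:
```python
from h import *
W=world('scene',np.load('pics/s6.npy')); p=np.array([.5712,-.2201,.1783])
A=np.stack([B,C,Z],1); w=W[245:272,140:170].reshape(-1,3); w=w[(w[:,2]>.1)&(w[:,2]<.165)]
q=(w-p)@A; q=q[np.argsort(q[:,2])]
for lo in np.arange(-.07,-.01,.01):
    k=q[(q[:,2]>=lo)&(q[:,2]<lo+.01)]; print(round(lo,3),len(k),k.mean(0).round(4) if len(k) else'',k.min(0).round(4) if len(k) else '',k.max(0).round(4) if len(k) else '')
W0=world('scene',np.load('pics/scene0.npy')); 
r=W0[250:310,135:185].reshape(-1,3); r=r[(r[:,2]>.058)&(r[:,2]<.067)]
print('cup',cv2.minEnclosingCircle(r[:,:2].astype(np.float32)*1000))
e=camera_params('scene')['eye'];print('viewdir in b,c',(np.array(e)-p)@A)
```

```text
-0.07 2 [ 0.0712  0.0038 -0.0623] [ 0.0698  0.0037 -0.063 ] [ 0.0726  0.0038 -0.0617]
-0.06 14 [ 0.0746  0.0044 -0.0541] [ 0.0685  0.     -0.0587] [ 0.079   0.0069 -0.0502]
-0.05 10 [ 0.0744  0.0051 -0.045 ] [ 0.069   0.0005 -0.0491] [ 0.0788  0.0069 -0.0411]
-0.04 14 [ 0.0745  0.0064 -0.0345] [ 0.0685  0.0037 -0.0396] [ 0.0788  0.0085 -0.0301]
-0.03 13 [ 0.0738  0.0078 -0.0236] [ 0.0678  0.0044 -0.0271] [ 0.0794  0.0099 -0.0201]
-0.02 7 [ 0.0753  0.0082 -0.0166] [ 0.0709  0.0057 -0.0189] [ 0.0782  0.0106 -0.0134]
cup ((593.173828125, -294.5545959472656), 30.244264602661133)
viewdir in b,c [0.20179325 0.56741316 0.86477623]
```

```bash
python3 -m jog '[[0,0,0,-0.003,0.0057,-0.0033,0.2],[0,0,0,-0.003,0.0057,-0.0033,0.2],[0,0,0,-0.003,0.0107,0.0054,0.2],[0,0,0,-0.003,0.0157,0.014,0.2],[0,0,0,-0.003,0.0207,0.0227,0.2],[0,0,0,-0.003,0.0257,0.0313,0.2],[0,0,0,-0.003,0.0277,0.0348,0.2],[0,0,0,-0.003,0.0277,0.0348,0.2]]'
python3 -m jog '[[0,0,0,0,0.003,0.0052,0.2],[0,0,0,0,0.006,0.0104,0.2],[0,0,0,0,0.009,0.0156,0.2],[0,0,0,0,0.011,0.019,0.2],[0,0,0,0,0.0125,0.0217,0.2],[0,0,0,0,0.013,0.0225,0.2],[0,0,0,0,0.013,0.0225,0.2]]'
python3 -c "
from h import *
M=pose(G,30)[1]; to(np.array([.5724,-.2223,.1034]),M)"
```

```text
t: 18.45
eef_pos: [0.5781, -0.2224, 0.1337]
orientation: [0.614, 0.746, -0.199, -0.165]
contact_force: [-0.2, -0.0, -1.9]
opening: 0.0261
grip_force: 108.4
t: 19.15
eef_pos: [0.5787, -0.2225, 0.1086]
orientation: [0.614, 0.746, -0.198, -0.164]
contact_force: [0.2, 0.3, -1.6]
opening: 0.0267
grip_force: 108.4
t 19.15 pos [ 0.5787 -0.2225  0.1086] F [ 0.2  0.3 -1.6] op 0.0267 grip 108.4
row [ 0.003 -0.003 -0.003] [ 0.0014 -0.0027  0.0076]
```

The tip is inside the cup at about z 41 mm, with no contact. I'll feel downwards in small steps.

```bash
python3 -m jog '[[0,0,0,0,0.001,0.0017,0.2],[0,0,0,0,0.002,0.0035,0.2],[0,0,0,0,0.0025,0.0043,0.2],[0,0,0,0,0.0025,0.0043,0.2]]' | egrep 'eef|contact'
python3 -m jog '[[0,0,0,0,0.0005,0.0009,0.2],[0,0,0,0,0.001,0.0017,0.2],[0,0,0,0,0.001,0.0017,0.2],[0,0,0,0,0.001,0.0017,0.2]]'| egrep 'eef|contact'
python3 -m jog '[[0,0,0,0,0.0005,0.0009,0.2],[0,0,0,0,0.001,0.0017,0.2],[0,0,0,0,0.001,0.0017,0.2],[0,0,0,0,0.001,0.0017,0.2]]'| egrep 'eef|contact'
```

```text
eef_pos: [0.5786, -0.2225, 0.1036]
contact_force: [0.9, 0.1, -0.9]
eef_pos: [0.5787, -0.2225, 0.1017]
contact_force: [-0.0, -0.1, -1.0]
eef_pos: [0.5788, -0.2225, 0.0997]
contact_force: [-0.4, -0.2, -1.3]
```

```bash
python3 -m jog '[[0,0,0,0,0.0005,0.0009,0.2],[0,0,0,0,0.001,0.0017,0.2],[0,0,0,0,0.001,0.0017,0.2]]'| egrep 'eef|contact'
python3 -m jog '[[0,0,0,0,0.0005,0.0009,0.2],[0,0,0,0,0.001,0.0017,0.2],[0,0,0,0,0.001,0.0017,0.2]]'| egrep 'eef|contact'
python3 -m jog '[[0,0,0,0,0,0,0.2]]'| egrep 'contact'
```

```text
eef_pos: [0.5787, -0.2224, 0.0976]
contact_force: [0.1, -0.6, -1.1]
eef_pos: [0.5787, -0.2225, 0.0957]
contact_force: [0.3, 0.2, -1.4]
contact_force: [0.2, 0.6, -2.0]
```

```bash
python3 -m jog '[[0,0,0,0,0.0005,0.0009,0.2],[0,0,0,0,0.001,0.0017,0.2],[0,0,0,0,0.001,0.0017,0.2]]'| egrep 'eef|contact'
python3 -m jog '[[0,0,0,0,0,0,0.2]]'| egrep 'contact'
python3 -m jog '[[0,0,0,0,0.0005,0.0009,0.2],[0,0,0,0,0.001,0.0017,0.2],[0,0,0,0,0.001,0.0017,0.2]]'| egrep 'eef|contact'
python3 -m jog '[[0,0,0,0,0,0,0.2]]'| egrep 'contact'
```

```text
eef_pos: [0.5788, -0.2224, 0.0938]
contact_force: [0.2, 1.2, 0.3]
contact_force: [-0.4, 0.6, -0.3]
eef_pos: [0.5788, -0.2224, 0.0918]
contact_force: [0.4, 1.5, 0.7]
contact_force: [-0.2, 1.2, 0.2]
```

Contact came at TCP z≈0.094, so the floor is at about 27 mm, matching the depth image. Now I'll press towards 7 mm.

```bash
python3 -m jog '[[0,0,0,0,0.0005,0.0009,0.2],[0,0,0,0,0.001,0.0017,0.2],[0,0,0,0,0.001,0.0017,0.2]]'| egrep 'eef|contact'
python3 -m jog '[[0,0,0,0,0,0,0.2]]'| egrep 'contact'
python3 -m jog '[[0,0,0,0,0.0005,0.0009,0.2],[0,0,0,0,0.001,0.0017,0.2],[0,0,0,0,0.001,0.0017,0.2]]'| egrep 'eef|contact'
python3 -m jog '[[0,0,0,0,0,0,0.2]]'| egrep 'contact'
python3 -m jog '[[0,0,0,0,0,0,0.2]]'| egrep 'contact'
```

```text
eef_pos: [0.5788, -0.2224, 0.0898]
contact_force: [-0.7, 1.4, 1.0]
contact_force: [0.1, 1.6, 1.7]
eef_pos: [0.5789, -0.2224, 0.0878]
contact_force: [-0.5, 2.4, 2.0]
contact_force: [-0.4, 1.8, 2.1]
contact_force: [-0.8, 2.4, 1.9]
```

```bash
python3 -m jog '[[0,0,0,0,0.0003,0.0004,0.2],[0,0,0,0,0.0005,0.0009,0.2],[0,0,0,0,0.0005,0.0009,0.2]]'| egrep 'eef|contact'
python3 -m jog '[[0,0,0,0,0,0,0.2]]'| egrep 'contact'
python3 -m jog '[[0,0,0,0,0,0,0.2]]'| egrep 'contact|eef'
python3 -m jog '[[0,0,0,0,0,0,0.2]]'| egrep 'contact'
```

```text
eef_pos: [0.5789, -0.2224, 0.0869]
contact_force: [-0.1, 2.4, 2.4]
contact_force: [-1.2, 1.8, 1.3]
eef_pos: [0.5789, -0.2224, 0.0869]
contact_force: [0.0, 2.3, 2.4]
contact_force: [-1.3, 1.9, 2.0]
```

Net force is about 3.7 N and travel about 6.5–7 mm, so roughly half way. Lifting straight out and going back.

```bash
python3 -m jog '[[0,0,0,0,-0.003,-0.0052,0.2],[0,0,0,0,-0.008,-0.0139,0.2],[0,0,0,0,-0.015,-0.026,0.2],[0,0,0,0,-0.025,-0.0433,0.2],[0,0,0,0,-0.035,-0.06,0.2],[0,0,0,0,-0.045,-0.078,0.2],[0,0,0,0,-0.05,-0.0866,0.2],[0,0,0,0,-0.05,-0.0866,0.2]]'
python3 -c "
from h import *
M=pose(G,30)[1]; to(np.array([.5305,.2072,.1826]),M)"
```

```text
t: 24.15
eef_pos: [0.5796, -0.2229, 0.1893]
orientation: [0.615, 0.746, -0.198, -0.162]
contact_force: [1.3, -0.1, -1.3]
opening: 0.0264
grip_force: 108.4
t 24.15 pos [ 0.5796 -0.2229  0.1893] F [ 1.3 -0.1 -1.3] op 0.0264 grip 108.4
row [ 0.006 -0.001 -0.004] [ 0.4316  0.0326 -0.0114]
```

```bash
python3 -m jog '[[0,0,0,0.012,0.001,0,0.2],[0,0,0,0.036,0.003,-0.001,0.2],[0,0,0,0.066,0.005,-0.002,0.2],[0,0,0,0.096,0.007,-0.003,0.2],[0,0,0,0.126,0.009,-0.004,0.2],[0,0,0,0.156,0.012,-0.004,0.2],[0,0,0,0.186,0.014,-0.005,0.2],[0,0,0,0.216,0.016,-0.006,0.2]]' >/dev/null
python3 -m jog '[[0,0,0,0.03,0.002,-0.001,0.2],[0,0,0,0.06,0.005,-0.002,0.2],[0,0,0,0.09,0.007,-0.002,0.2],[0,0,0,0.12,0.009,-0.003,0.2],[0,0,0,0.15,0.012,-0.004,0.2],[0,0,0,0.18,0.014,-0.005,0.2],[0,0,0,0.205,0.016,-0.005,0.2],[0,0,0,0.216,0.0166,-0.0055,0.2]]' >/dev/null
python3 -m jog '[[0,0,0,0,0,0,0.2],[0,0,0,0,0,0,0.2],[0,0,0,0,0,0,0.2]]' 
python3 -c "
from h import *
M=pose(G,30)[1]; to(np.array([.5305,.2072,.0812]),M)"
```

```text
t: 26.05
eef_pos: [0.5294, 0.2068, 0.1808]
orientation: [0.615, 0.745, -0.199, -0.164]
contact_force: [0.7, 0.3, -1.7]
opening: 0.0264
grip_force: 108.4
t 26.05 pos [0.5294 0.2068 0.1808] F [ 0.7  0.3 -1.7] op 0.0264 grip 108.4
row [ 0.002 -0.003 -0.004] [0.0002 0.0505 0.0858]
```

```bash
python3 -m jog '[[0,0,0,0,0.006,0.01,0.2],[0,0,0,0,0.014,0.024,0.2],[0,0,0,0,0.022,0.038,0.2],[0,0,0,0,0.03,0.052,0.2],[0,0,0,0,0.037,0.064,0.2],[0,0,0,0,0.041,0.071,0.2],[0,0,0,0,0.043,0.0745,0.2],[0,0,0,0,0.043,0.0745,0.2]]'|egrep 'eef|contact'
python3 -m jog '[[0,0,0,0,0.001,0.0017,0.2],[0,0,0,0,0.002,0.0035,0.2],[0,0,0,0,0.003,0.0052,0.2],[0,0,0,0,0.004,0.007,0.2],[0,0,0,0,0.004,0.007,0.2],[0,0,0,0,0.004,0.007,0.2]]'|egrep 'eef|contact'
python3 -c "
from h import *
im,d=snap('scene','s7'); 
cv2.imwrite('pics/s7c.png',cv2.resize(im[80:240,260:420,::-1],None,fx=3,fy=3))"
```

```text
eef_pos: [0.5295, 0.2081, 0.0944]
contact_force: [0.2, -0.1, -1.4]
eef_pos: [0.5296, 0.208, 0.0869]
contact_force: [-0.1, 0.7, -1.4]
```

View pics/s7c.png

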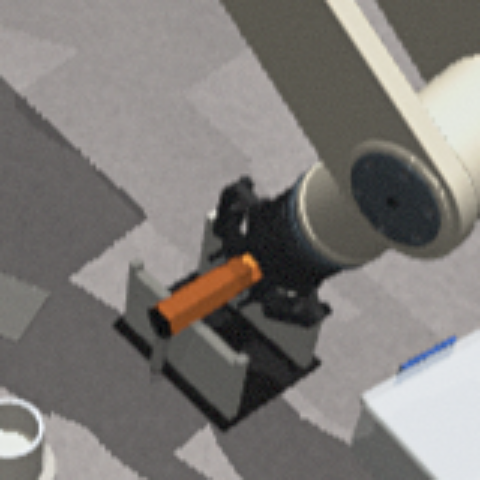

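The probe is back over the rest, with the stem hanging at (157,355) in the crop, beyond the upright. I'll lower it in small steps to contact.

```bash
python3 -m jog '[[0,0,0,0,0.0005,0.0009,0.2],[0,0,0,0,0.001,0.0017,0.2],[0,0,0,0,0.0015,0.0026,0.2],[0,0,0,0,0.002,0.0035,0.2],[0,0,0,0,0.002,0.0035,0.2]]'|egrep 'eef|contact'
python3 -m jog '[[0,0,0,0,0.0003,0.0004,0.2],[0,0,0,0,0.0005,0.0009,0.2],[0,0,0,0,0.0005,0.0009,0.2]]'|egrep 'eef|contact'
python3 -m jog '[[0,0,0,0,0.0003,0.0004,0.2],[0,0,0,0,0.0004,0.0007,0.2],[0,0,0,0,0.0004,0.0007,0.2]]'|egrep 'eef|contact'
```

```text
eef_pos: [0.5295, 0.208, 0.0826]
contact_force: [-0.5, 0.1, -2.2]
eef_pos: [0.5296, 0.208, 0.0818]
contact_force: [0.0, -0.8, -1.8]
eef_pos: [0.5297, 0.2081, 0.0812]
contact_force: [-0.2, 0.8, 0.9]
```

```bash
python3 -m jog '[[0,0,0,0,0.0002,0.0004,0.2],[0,0,0,0,0.0002,0.0004,0.2]]'|egrep 'eef|contact'
python3 -m jog '[[0,0,0,0,0,0,0.2],[0,0,0,0,0,0,0.32],[0,0,0,0,0,0,0.36],[0,0,0,0,0,0,0.4],[0,0,0,0,0,0,0.5],[0,0,0,0,0,0,0.6],[0,0,0,0,0,0,0.6],[0,0,0,0,0,0,0.6]]' 30
python3 -m jog '[[0,0,0,0,0,-0.01,0.6],[0,0,0,0,0,-0.03,0.6],[0,0,0,0,0,-0.06,0.6],[0,0,0,0,0,-0.09,0.6],[0,0,0,0,0,-0.12,0.6],[0,0,0,0,0,-0.14,0.6],[0,0,0,0,0,-0.14,0.6],[0,0,0,0,0,-0.14,0.6]]'
python3 -c "
from h import *
im,d=snap('scene','s8'); 
cv2.imwrite('pics/s8c.png',cv2.resize(im[60:340,120:480,::-1],None,fx=2,fy=2))"
```

```text
eef_pos: [0.5297, 0.2081, 0.0811]
contact_force: [-0.8, -1.2, 4.8]
t: 29.6
eef_pos: [0.5296, 0.2081, 0.0805]
orientation: [0.614, 0.746, -0.199, -0.164]
contact_force: [0.2, 1.1, 0.5]
opening: 0.0512
grip_force: 0.0
t: 30.4
eef_pos: [0.5979, 0.2212, 0.2018]
orientation: [0.615, 0.746, -0.198, -0.164]
contact_force: [0.7, 1.3, -0.4]
opening: 0.0513
grip_force: 0.0
```

View pics/s8c.png

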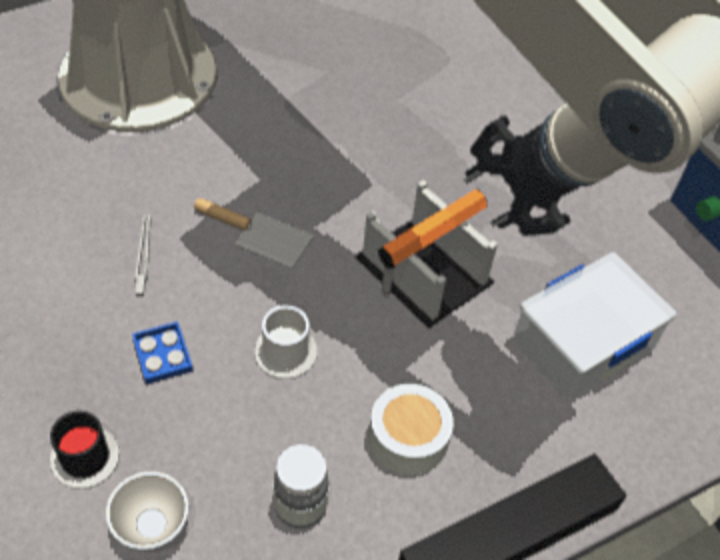

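The probe lies on the rest with its stem straight down at (388,280), the gripper is clear, and everything else is in place. Handing in.

```bash
python3 -c "
from rig import env
print(env.job_done())"
```

```text
the job is handed in; nothing more can be done
None
```

The job is handed in at about 30 s: I rolled the probe over two faces on the rest, letting go and re-taking it in between, pushed the black cup's floor down an estimated 6–7 of 14 mm (from force and arm height), and left the probe on its rest, stem down; the last picture shows nothing else moved.

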